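# Shut the air valve left open and clip the lock-out tag on it

### The job

One of the three air valves on the bench has been left open: its lever stands square out of the sloping panel, while the other two levers are thrown back. Throw that lever fully back to shut the valve, then take the red lock-out tag from its holder and press its snap hook fully home over the yellow eye of that same valve, until the gate has sprung shut behind the bar, and let go. Leave the other two levers as they are and do not disturb the other things on the bench.

Things in the scene. Friction and masses are not known exactly. Their poses are not given: they have to be found in the camera images.
- valve_a: one of three identical grey valve pedestals, fixed: 168 mm deep (x), 120 mm wide (y), its top a flat panel that faces away from the robot: it rises towards the robot at 35 degrees, from about 20 mm to 135 mm high. Origin: centre of its underside; x towards its high end, z up. Carries eye_a and lever_a.
- eye_a: yellow rigid eye on valve_a's panel, a goalpost of flat bar. Origin: on the panel under the crossbar's middle; x up the slope, y along the crossbar, z square out of the panel (35 degrees from vertical, leaning to the low end, away from the robot). Crossbar 8 mm thick (x), 78 long (y), from z = 45 to 75 mm; under it an open window 62 wide, 45 high, between 8 mm posts.
- eye_a_bar (a point): centre of the crossbar of eye_a, 60 mm out from the panel
- lever_a (a joint): angle of valve_a's lever, rad: 0 = shut, thrown back on its stop, leaning 0.9 rad up the slope from the panel's normal; 0.9 = open, square to the panel. Hinged along y of eye_a at its x = 80 mm, z = 0. Stays where left; 1 to 3 N pushes it. One of the three starts open (0.7 to 0.9), the others shut (below 0.05).
- lever_a_tip (a point): end of valve_a's lever, 70 mm from its pivot: a 10 mm steel rod with a blue tip 16 mm in diameter over the last 33 mm
- valve_b: one of three identical grey valve pedestals, fixed: 168 mm deep (x), 120 mm wide (y), its top a flat panel that faces away from the robot: it rises towards the robot at 35 degrees, from about 20 mm to 135 mm high. Origin: centre of its underside; x towards its high end, z up. Carries eye_b and lever_b.
- eye_b: yellow rigid eye on valve_b's panel, a goalpost of flat bar. Origin: on the panel under the crossbar's middle; x up the slope, y along the crossbar, z square out of the panel (35 degrees from vertical, leaning to the low end, away from the robot). Crossbar 8 mm thick (x), 78 long (y), from z = 45 to 75 mm; under it an open window 62 wide, 45 high, between 8 mm posts.
- eye_b_bar (a point): centre of the crossbar of eye_b, 60 mm out from the panel
- lever_b (a joint): angle of valve_b's lever, rad: 0 = shut, thrown back on its stop, leaning 0.9 rad up the slope from the panel's normal; 0.9 = open, square to the panel. Hinged along y of eye_b at its x = 80 mm, z = 0. Stays where left; 1 to 3 N pushes it. One of the three starts open (0.7 to 0.9), the others shut (below 0.05).
- lever_b_tip (a point): end of valve_b's lever, 70 mm from its pivot: a 10 mm steel rod with a blue tip 16 mm in diameter over the last 33 mm
- valve_c: one of three identical grey valve pedestals, fixed: 168 mm deep (x), 120 mm wide (y), its top a flat panel that faces away from the robot: it rises towards the robot at 35 degrees, from about 20 mm to 135 mm high. Origin: centre of its underside; x towards its high end, z up. Carries eye_c and lever_c.
- eye_c: yellow rigid eye on valve_c's panel, a goalpost of flat bar. Origin: on the panel under the crossbar's middle; x up the slope, y along the crossbar, z square out of the panel (35 degrees from vertical, leaning to the low end, away from the robot). Crossbar 8 mm thick (x), 78 long (y), from z = 45 to 75 mm; under it an open window 62 wide, 45 high, between 8 mm posts.
- eye_c_bar (a point): centre of the crossbar of eye_c, 60 mm out from the panel
- lever_c (a joint): angle of valve_c's lever, rad: 0 = shut, thrown back on its stop, leaning 0.9 rad up the slope from the panel's normal; 0.9 = open, square to the panel. Hinged along y of eye_c at its x = 80 mm, z = 0. Stays where left; 1 to 3 N pushes it. One of the three starts open (0.7 to 0.9), the others shut (below 0.05).
- lever_c_tip (a point): end of valve_c's lever, 70 mm from its pivot: a 10 mm steel rod with a blue tip 16 mm in diameter over the last 33 mm
- tag: red lock-out tag with rigid steel snap hook, 160 mm long, about 0.16 kg, loose, upright in the holder, hook down. Origin: midway between the hook's two prong tips; z from there to the tag, y through the thickness, x across the mouth. Prongs 9 mm wide, 10 thick, inner faces at x = +-11 mm, joined by a crown whose inner face is at z = 66 mm, outer at 77. The gate closes the mouth near the tips.
- tag_grip (a point): middle of the tag's red plate, at z = 120 mm of the tag; the plate is 64 mm (x) by 12 mm (y, grip across this) from z = 76 to 160 mm. The hook goes on the eye with tag z along eye z (either way round), mouth over the 8 mm crossbar, pressed square to the panel until the crown rests on the crossbar.
- gate (a joint): angle of the hook's sprung brass gate, rad: 0 = shut across the mouth; swings only inwards, to 1.45. Hinged at x = -11, z = 9 mm of the tag, 20 mm long, 4 thick; 2 to 12 N of pressing opens it. It snaps shut once the bar's panel-side edge is about 29 mm past the prong tips: 7 mm before the crown meets the 30 mm high crossbar.
- holder: grey holder fixed to the bench: base plate 85 x 75 x 8 mm with an upright socket, 54 x 25 mm outside, 44 x 15 inside, floor 13 mm and rim 66 mm above the bench. Origin: centre of its underside. The tag stands in it, tag x along holder x, prong tips on the floor: lift it 55 mm straight up to clear.
- bin: bystander: yellow open bin with a few metal parts, 120 x 105 x 60 mm, loose. Origin: centre of its underside
- can: bystander: green spray can, 60 mm diameter, 170 mm tall, loose. Origin: centre of its underside
- carburettor: bystander: aluminium carburettor body, 90 x 70 mm and 85 mm tall, loose. Origin: centre of its underside
- wrench: bystander: steel wrench lying flat on the bench, loose, length along its x

How it is judged:
By the outcome, as a careful person would: the job done as asked, in the order asked, and still so for the second after the job is handed in, with the robot touching nothing.
It also fails if it takes over 64 s, if anything falls off the work surface, if the arm or the gripper's body presses on something with over 40 N, if the wrist force passes 120 N, or if a joint passes its speed limit or range.

### The arm

A 6-joint arm with a two-finger parallel gripper is mounted at the origin on the work surface. World frame = base frame: x ahead of the robot, y to its left, z up, the work surface at z = 0. Lengths are in m, angles in rad, forces in N, time in s.
With the tool pointing down it reaches from about 0.425 to 0.95 m from the base axis. Payload 3.5 kg.
Tool frame: the origin (TCP) lies midway between the tips of the shut fingers; the grasp point (between the pads) lies 19 mm behind it; z points along the fingers, y is the line along which they close (so a half turn about z gives the same grasp; the last joint's range is limited). The gripper opens to 85 mm and grips with 20 to 120 N. Pads are 22 mm wide; open, the fingers measure 114 mm over their backs; the gripper's body (76 mm by 85 mm) begins 54 mm behind the grasp point. The pads swing forward as they close: fully open they stand 13 mm farther back than shut.
Start: joints at [1.038, 0.286, 1.577, -0, 1.279, -0.15], TCP at [0.252, 0.626, 0.231] pointing down, gripper open.
Joint ranges: [-2.77, 2.77], [-0.9, 2.22], [0.21, 2.48], [-1.53, 4.67], [0.24, 2.81], [-2.84, 2.84]. Speed limits (rad/s): [2.79, 2.79, 3.14, 3.14, 3.14, 3.14].

### API

Orientations are given as a unit quaternion [x, y, z, w].
In Python, from cell import bot, imaging, monitor, close_job gives the robot as it stands (bot), with the cameras (imaging), the job as plain functions and the readings (monitor).
- The arm moves only by the tool send_path, called after "Request:" as name(argument=value, ...), one argument or row to a line, values as JSON. Schema: {"type":"object","properties":{"offsets":{"type":"array","items":{"type":"array","prefixItems":[{"type":"array","items":{"type":"number"},"minItems":3,"maxItems":3},{"type":"array","items":{"type":"number"},"minItems":3,"maxItems":3}],"minItems":2,"maxItems":2},"minItems":1,"maxItems":8},"aperture":{"type":"number"},"only":{"type":"string"},"quiet":{"type":"boolean"},"lines":{"type":"string"}},"required":["offsets"],"additionalProperties":false}. offsets is a list of rows, 1 to 8 of them, each written [[dx, dy, dz], [rx, ry, rz]]: dx, dy, dz in m, then a rotation vector rx, ry, rz in rad; each row shifts and turns the commanded pose from where the row before left it, along the tool's axes as they then stand; what a row does not reach is not made up. A row lasts 1/12 s, in which the tool goes at most 0.0417 m and 0.125 rad, less where a joint would pass 70% of its speed; a pose out of reach is approached as far as the arm can. aperture is the finger opening in m, set as the call begins (left out keeps the last). The fingers move at their own pace and stop on an object; the grip force is fixed at half the most. Time passes only in rows, so rows that do not move let the fingers close. The tool returns the time, the measured TCP pose, the force, the opening and the grip force at its end. only (a regular expression) keeps the lines of the reply that match it, lines (a string "A,B") keeps lines A to B, and quiet returns only ok. Input that does not fit is refused with a message, and nothing moves.
- monitor.observe(): the state, without advancing time (a new reading comes with each control period).
- imaging.grab_frame(name): name is "scene" or "top" or "wrist"; returns a dict with "color" (384x512x3 uint8, blue, green, red), "intrinsics" (3x3 intrinsics, pixels), "rvec" (rotation vector, rad) and "tvec" (3), from world to camera coordinates, as OpenCV has them; the wrist camera has in their place "hand_eye" (4x4, takes a point from camera to tool coordinates, whose origin is the TCP and whose axes are the flange's). Camera axes: x right, y down, z forward; pixel columns grow to the right and rows downward; lengths in m; the calibration is good to about 2 mm. A picture is of the moment at which its call begins: read the wrist's pose just before it. There is no depth.
- close_job(): hands the job in; it is judged then, once.
The state is a dict: "time": time; "qpos": joint angles; "joint_velocities": joint speeds; "joint_efforts": joint torques, N m; "tcp_pos": TCP position; "eef_rot": TCP orientation; "force": force on the tool from outside, world axes, zero at the start; "ft_torque": the same for the moment, N m; "opening": finger opening in m; "finger_force": force on a finger pad.
Only numpy, scipy, OpenCV 4.12 (cv2) and the standard library are available. Lean on these libraries where they do the work, as an engineer would, in place of code of your own. Each camera call takes 0.05 s, during which the arm holds its last target. There are 200 camera calls.

## Working session

There is one attempt and no reset: what is moved stays moved. The work goes in short steps, Python scripts to look and compute and a tool call to move; the robot and the scene stay as the last step left them, time stands still between calls to the robot, and variables do not carry over. Pictures are saved under pics/ and viewed, at most 10 in all, crops included, and the job is handed in when it is done.

```bash
ls; mkdir -p pics; python3 - <<'E'
from cell import bot, imaging, monitor, close_job
import cv2,numpy as np
o=monitor.observe();print(o['time'],o['tcp_pos'],o['eef_rot'],o['opening'])
for n in("scene","top"):
    f=imaging.grab_frame(n);cv2.imwrite(f"pics/{n}0.png",f["color"])
    R=cv2.Rodrigues(np.array(f["rvec"],float))[0];print(n,f["intrinsics"],-R.T@np.array(f["tvec"]).ravel(),R[2])
E
```

```text
cell.py
pics
0.0 [0.25172838 0.62556742 0.22989648] [ 1.90217985e-01  9.81741103e-01 -1.16233654e-03 -4.16665627e-04] 0.08545647189639088
scene [[493.48136631   0.         257.81889912]
 [  0.         493.48136631 191.7531905 ]
 [  0.           0.           1.        ]] [1.00574555 0.84274299 0.96907371] [-0.37743612 -0.64717011 -0.662354  ]
top [[477.7014239    0.         254.35440944]
 [  0.         477.7014239  194.57255297]
 [  0.           0.           1.        ]] [0.36675116 0.00694314 1.51771288] [ 0.10617069 -0.00958462 -0.99430172]
```

View pics/scene0.png

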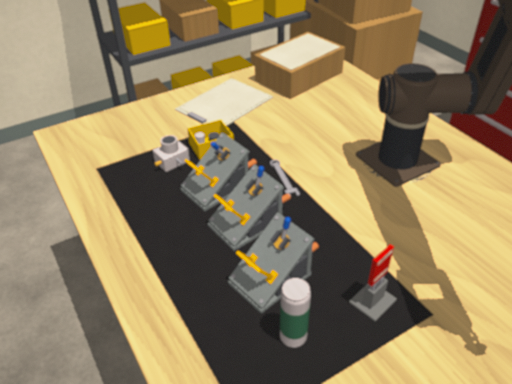

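View pics/top0.png

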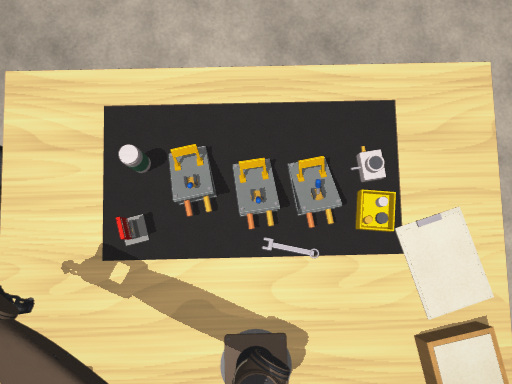

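```bash
python3 - <<'E'
import cv2,numpy as np
t=cv2.imread('pics/top0.png');s=cv2.imread('pics/scene0.png')
a=cv2.resize(t[138:220,160:350],(760,328),interpolation=cv2.INTER_CUBIC)
b=cv2.resize(s[130:310,170:330],None,fx=3.3,fy=3.3,interpolation=cv2.INTER_CUBIC)
cv2.imwrite('pics/tc.png',a);cv2.imwrite('pics/sc.png',b)
for n,im in(('top',t),('scene',s)):
  h=cv2.cvtColor(im,cv2.COLOR_BGR2HSV)
  for c,lo,hi in(('yel',(19,170,110),(27,255,255)),('blue',(100,120,50),(130,255,255)),('red',(0,170,90),(4,255,255)),('green',(60,80,30),(95,255,255))):
    m=cv2.inRange(h,lo,hi)
    k,_,st,ce=cv2.connectedComponentsWithStats(m)
    for i in range(1,k):
      if st[i,4]>12: print(n,c,st[i],ce[i].round(1))
E
```

```text
top yel [170 144  33  27 350] [185.1 154.1]
top yel [362 146   4   6  18] [363.1 148.4]
top yel [297 156  30  26 340] [311.  165.9]
top yel [238 158  31  25 344] [252.2 167.1]
top yel [188 177   6   7  26] [190.5 179.5]
top yel [ 356  189   40   42 1295] [374.5 210. ]
top yel [254 191   6   6  30] [256.6 193. ]
top yel [316 191   7   9  33] [319.  196.3]
top yel [204 196   8  16  79] [207.2 203.5]
top yel [326 209   8  15  78] [329.1 215.9]
top yel [267 211   7  15  78] [269.7 217.9]
top blue [316 179   5   9  41] [317.9 183.2]
top blue [187 183   6   5  24] [189.3 185. ]
top blue [256 197   5   6  25] [257.8 199.8]
top red [116 216  15  23 165] [122.  227.8]
top green [131 152  17  19 125] [141.6 163.9]
scene yel [ 207    0   99   29 1790] [253.4   9.9]
scene yel [ 119    3   51   52 1905] [143.6  28.4]
scene yel [213  56  40  21 466] [229.4  65.3]
scene yel [171  67  41  22 492] [188.6  77.1]
scene yel [188 120  46  39 667] [206.7 135.4]
scene yel [155 161   6   5  16] [157.3 163.1]
scene yel [185 160  33  27 177] [201.2 171.8]
scene yel [250 186   5   7  14] [251.6 188.8]
scene yel [214 194  36  31 223] [231.9 208.6]
scene yel [275 238   7   9  31] [277.7 241.9]
scene yel [235 250  43  34 312] [256.  265.4]
scene blue [212 143   7   7  30] [214.9 145.5]
scene blue [258 165   7  12  60] [260.5 170.1]
scene blue [283 216   9  13  72] [286.8 221.8]
scene red [452 115  29  23 223] [468.1 125.9]
scene red [488 115  24  14  54] [500.6 121.4]
scene red [368 245  25  40 323] [378.5 265.4]
scene green [280 310  29  28 574] [293.7 324.6]
```

View pics/tc.png

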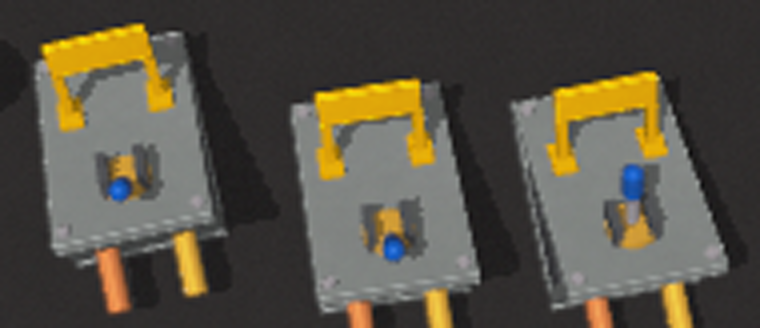

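View pics/sc.png

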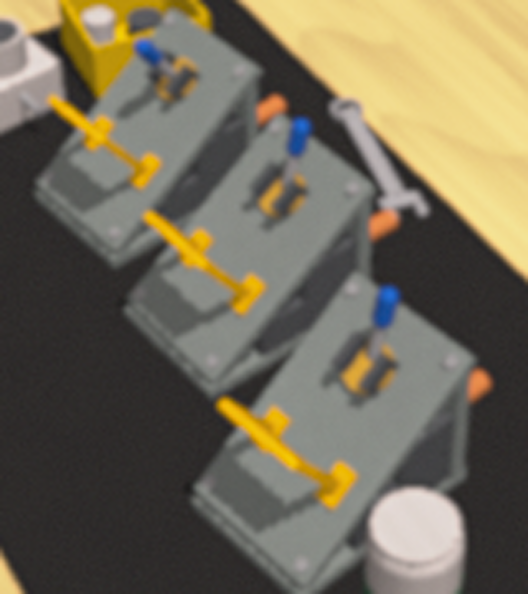

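The scene crop shows two levers leaning back at about (300,135) and (387,305). The third, at about (150,50) in the crop, points out from the panel. It belongs to the right-hand valve in the top view, with its blue tip at (318,183), so that valve is the target. The tag is at top (122,228).

```bash
cat > h.py <<'E'
import cv2,numpy as np
from cell import bot, imaging, monitor, close_job
from scipy.spatial.transform import Rotation as Ro
_c={}
def cam(n):
    if n not in _c:
        f=imaging.grab_frame(n);R=cv2.Rodrigues(np.array(f["rvec"],float))[0]
        _c[n]=(np.array(f["intrinsics"]),R,-R.T@np.array(f["tvec"],float).ravel())
    return _c[n]
def ray(n,p):
    K,R,c=cam(n) if isinstance(n,str) else n
    d=R.T@np.linalg.inv(K)@[p[0],p[1],1];return c,d/np.linalg.norm(d)
def tri(*obs):
    A=0;b=0;L=[]
    for n,p in obs:
        c,d=ray(n,p);P=np.eye(3)-np.outer(d,d);A=A+P;b=b+P@c;L.append((c,P))
    x=np.linalg.solve(A,b);return x,max(np.linalg.norm(P@(x-c)) for c,P in L)
def plane(n,p,z):
    c,d=ray(n,p);return c+d*(z-c[2])/d[2]
def wrist():
    o=monitor.observe();f=imaging.grab_frame("wrist");T=np.eye(4);T[:3,:3]=Ro.from_quat(o['eef_rot']).as_matrix();T[:3,3]=o['tcp_pos']
    M=T@np.array(f["hand_eye"]);return f["color"],(np.array(f["intrinsics"]),M[:3,:3].T,M[:3,3])
E
python3 - <<'E'
from h import *
np.set_printoptions(precision=4,suppress=True)
tc=lambda u,v:((u+.5)/4-.5+160,(v+.5)/4-.5+138)
sc=lambda u,v:((u+.5)/3.3-.5+170,(v+.5)/3.3-.5+130)
print('blueR',tri(('top',(317.9,183.2)),('scene',(214.9,145.5))))
print('blueM',tri(('top',(257.8,199.8)),('scene',(260.5,170.1))))
print('blueL',tri(('top',(189.3,185)),('scene',(286.8,221.8))))
print('red',tri(('top',(122,227.8)),('scene',(378.5,265.4))))
for n,c,s in(('endL',(556,104),(150,178)),('endR',(659,84),(50,98))):
    print(n,tri(('top',tc(*c)),('scene',sc(*s))))
for n,p,z in(('lowL',(512,103),.02),('hiL',(557,303),.135),('hiR',(727,268),.135)): print(n,plane('top',tc(*p),z))
# feet on panel? holder rim & tag rectangle
t=cv2.imread('pics/top0.png')
m=cv2.inRange(cv2.cvtColor(t,cv2.COLOR_BGR2HSV),(0,170,90),(4,255,255))[200:250,100:150]
print(cv2.minAreaRect(cv2.findNonZero(m)))
K,R,c=cam('wrist') if 0 else cam('top')
im,w=wrist();cv2.imwrite('pics/w0.png',im);print(w[2],w[1][2])
cv2.imwrite('pics/hc.png',cv2.resize(t[205:255,105:160],None,fx=8,fy=8,interpolation=cv2.INTER_CUBIC))
E
```

```text
blueR (array([ 0.5409, -0.1899,  0.1505]), np.float64(0.0010291570259481084))
blueM (array([ 0.4961, -0.0154,  0.1616]), np.float64(0.0003008064450506471))
blueL (array([0.5431, 0.1792, 0.1617]), np.float64(1.8754943933232614e-05))
red (array([0.4291, 0.3753, 0.1335]), np.float64(0.0035661801927567593))
endL (array([ 0.5958, -0.1332,  0.0798]), np.float64(0.01932204141771247))
endR (array([ 0.6214, -0.2187,  0.1153]), np.float64(0.002003454946514331))
lowL [ 0.624  -0.1154  0.02  ]
hiL [ 0.4567 -0.1343  0.135 ]
hiR [ 0.4795 -0.2588  0.135 ]
((22.500003814697266, 27.5), (24.01102638244629, 9.943960189819336), 75.96376037597656)
[0.1746 0.6583 0.3736] [ 0.3041 -0.1242 -0.9445]
```

View pics/hc.png

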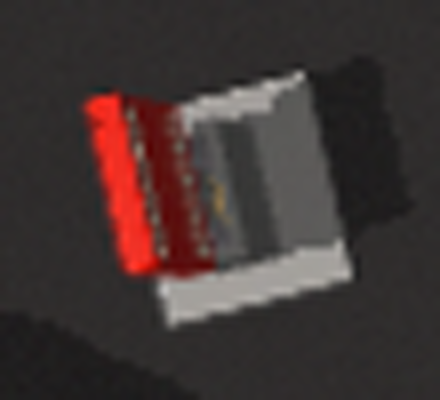

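The red plate stands at about (100..150, 95..270) of the crop and leans left in perspective. The socket lies to its right, turned by about 14°. Next I'll turn the tool to the valve's yaw, then move over it.

Request:
send_path(
  offsets=[
    [[0, 0, -0.014], [0, 0, -0.113]],
    [[0, 0, -0.014], [0, 0, -0.113]],
    [[0, 0, -0.014], [0, 0, -0.113]],
    [[0, 0, -0.014], [0, 0, -0.113]],
    [[0, 0, -0.014], [0, 0, -0.113]],
    [[0, 0, 0], [0, 0, 0]],
  ],
  aperture=0,
)

```text
time: 0.75
tcp_pos: [0.2527, 0.6273, 0.3053]
eef_rot: [-0.092, 0.996, 0.003, 0.002]
force: [0.0, 0.9, 0.9]
opening: 0.0123
finger_force: 0.0
```

```bash
cat >> h.py <<'E'
def delta(target,z=None,y=None):
    """tool-frame translation and rotvec from the present pose to the target position / tool z,y directions"""
    o=monitor.observe();R=Ro.from_quat(o['eef_rot']);d=R.inv().apply(np.array(target)-o['tcp_pos']);r=np.zeros(3)
    if z is not None:
        z=np.array(z)/np.linalg.norm(z);y=np.array(y)-z*np.dot(y,z);y/=np.linalg.norm(y)
        r=(R.inv()*Ro.from_matrix(np.c_[np.cross(y,z),y,z])).as_rotvec()
    print('tcp',o['tcp_pos'].round(4),'d',d.round(4),'|d|',np.linalg.norm(d).round(3),'rot',r.round(3),'F',np.array(o['force']).round(1),'op',round(o['opening'],4),'t',round(o['time'],2))
E
python3 -c "
from h import *
delta([.36,.60,.30]);delta([.50,-.19,.30],[0,0,-1],[-.18,.983,0])"
```

```text
tcp [0.2527 0.6273 0.3053] d [-0.1005 -0.0465  0.0055] |d| 0.111 rot [0. 0. 0.] F [0.  0.9 0.9] op 0.0123 t 0.75
tcp [0.2527 0.6273 0.3053] d [-0.0934 -0.8487  0.0017] |d| 0.854 rot [0.005 0.004 0.003] F [0.  0.9 0.9] op 0.0123 t 0.75
```

Request:
send_path(
  offsets=[
    [[-0.03, -0.028, 0], [0, 0, 0]],
    [[-0.03, -0.028, 0], [0, 0, 0]],
    [[-0.03, -0.028, 0], [0, 0, 0]],
    [[-0.03, -0.028, 0], [0, 0, 0]],
    [[-0.03, -0.028, 0], [0, 0, 0]],
    [[0, -0.041, 0], [0, 0, 0]],
    [[0, -0.041, 0], [0, 0, 0]],
    [[0, -0.041, 0], [0, 0, 0]],
  ],
)

```text
time: 1.42
tcp_pos: [0.4476, 0.3926, 0.2995]
eef_rot: [-0.089, 0.996, -0.001, -0.001]
force: [-0.2, 0.0, -0.1]
opening: 0.0002
finger_force: 0.0
```

Request:
send_path(
  offsets=[
    [[0, -0.041, 0], [0, 0, 0]],
    [[0, -0.041, 0], [0, 0, 0]],
    [[0, -0.041, 0], [0, 0, 0]],
    [[0, -0.041, 0], [0, 0, 0]],
    [[0, -0.041, 0], [0, 0, 0]],
    [[0, -0.041, 0], [0, 0, 0]],
    [[0, -0.041, 0], [0, 0, 0]],
    [[0, -0.041, 0], [0, 0, 0]],
  ],
  lines="1,2",
)

```text
time: 2.08
tcp_pos: [0.5062, 0.0702, 0.3005]
```

Request:
send_path(
  offsets=[
    [[0.008, -0.037, 0], [0, 0, 0]],
    [[0.008, -0.037, 0], [0, 0, 0]],
    [[0.008, -0.037, 0], [0, 0, 0]],
    [[0.008, -0.037, 0], [0, 0, 0]],
    [[0.008, -0.037, 0], [0, 0, 0]],
    [[0.008, -0.037, 0], [0, 0, 0]],
    [[0.008, -0.037, 0], [0, 0, 0]],
    [[0, 0, 0], [0, 0, 0]],
  ],
  lines="1,2",
)

```text
time: 2.75
tcp_pos: [0.4976, -0.1983, 0.3]
```

```bash
python3 - <<'E'
from h import *
delta([.50,-.19,.30],[0,0,-1],[-.18,.983,0])
im,w=wrist();cv2.imwrite('pics/w1.png',cv2.resize(im,(768,576),interpolation=cv2.INTER_CUBIC));np.savez('w1.npz',K=w[0],R=w[1],c=w[2])
E
```

```text
tcp [ 0.4976 -0.1983  0.3   ] d [-0.0038  0.0077  0.    ] |d| 0.009 rot [-0.002 -0.002 -0.008] F [-0.4  0.4  0.1] op -0.0003 t 2.75
```

View pics/w1.png

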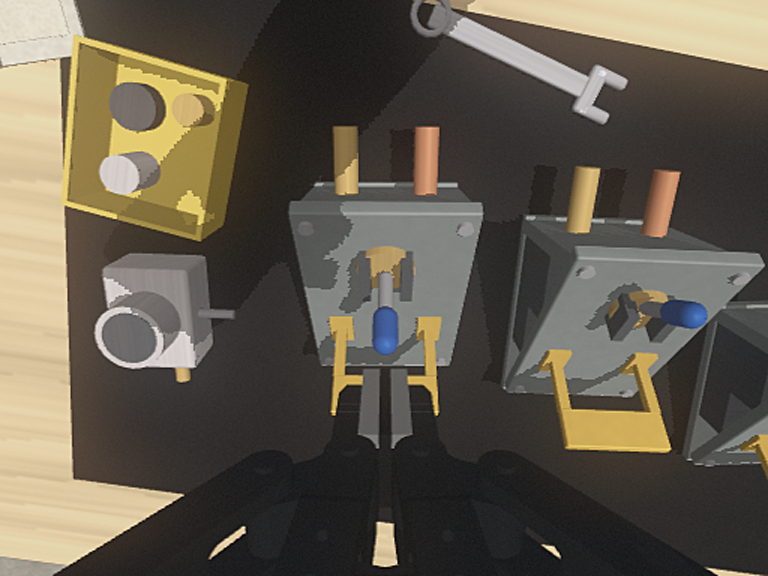

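The wrist view is sharp. The open lever's tip is at (385,330), the bar spans x 332–438 near y 375–414 behind the fingers, and the panel's upper corners are (290,203) and (483,203).

```bash
python3 - <<'E'
from h import *
np.set_printoptions(precision=4,suppress=True)
z=np.load('w1.npz');w=(z['K'],z['R'],z['c'])
W=lambda u,v:((u+.5)/1.5-.5,(v+.5)/1.5-.5)
tc=lambda u,v:((u+.5)/4-.5+160,(v+.5)/4-.5+138)
P={}
for n,a,b in(('hiL',(483,203),(557,303)),('hiR',(290,203),(727,268)),('barL',(438,414),(555,92)),('barR',(332,414),(657,73)),('footL',(429,318),(565,170)),('footR',(342,318),(652,152))):
    P[n],e=tri((w,W(*a)),('top',tc(*b)));print(n,P[n],e.round(4))
im=cv2.imread('pics/w1.png');h=cv2.cvtColor(im,cv2.COLOR_BGR2HSV)
b=cv2.inRange(h,(100,120,50),(130,255,255))[250:380,340:420];M=cv2.moments(b,True);bc=(M['m10']/M['m00']+340,M['m01']/M['m00']+250)
print('blue',bc,tri((w,W(*bc)),('top',(317.9,183.2)),('scene',(214.9,145.5))))
d=P['barR']-P['barL'];print('bar',np.linalg.norm(d),np.degrees(np.arctan2(d[0],-d[1])))
d=P['hiR']-P['hiL'];print('hi',np.linalg.norm(d),np.degrees(np.arctan2(d[0],-d[1])))
E
```

```text
hiL [ 0.4597 -0.1378  0.1019] 0.0009
hiR [ 0.4818 -0.2642  0.1075] 0.0002
barL [ 0.6138 -0.1389  0.1216] 0.0005
barR [ 0.6265 -0.215   0.1225] 0.0003
footL [ 0.5634 -0.1509  0.0634] 0.0002
footR [ 0.5768 -0.2194  0.0595] 0.0004
blue (385.061814556331, 330.65104685942174) (array([ 0.5413, -0.1899,  0.151 ]), np.float64(0.0014893643764872135))
bar 0.0771492496888136 9.458573036895753
hi 0.12840002366372377 9.877169905056354
```

Checks: the bar measures 77 mm against 78 given, the yaw is 9.6°, and the lever pivot is near (.510,-.195,.109), which gives an opening of about 0.9 rad. Next I'll get behind the lever.

```bash
python3 -c "
from h import *
delta([.584,-.183,.145],[0,0,-1],[-.167,.986,0])"
```

```text
tcp [ 0.4982 -0.1926  0.3004] d [-0.0863 -0.0061  0.1553] |d| 0.178 rot [ 0.002 -0.001  0.012] F [-0.5  0.5 -0.1] op -0.0001 t 2.9
```

Request:
send_path(
  offsets=[
    [[-0.03, 0, 0], [0, 0, 0]],
    [[-0.03, 0, 0], [0, 0, 0]],
    [[-0.03, 0, 0], [0, 0, 0]],
    [[0, 0, 0.038], [0, 0, 0]],
    [[0, 0, 0.038], [0, 0, 0]],
    [[0, 0, 0.038], [0, 0, 0]],
    [[0, 0, 0.038], [0, 0, 0]],
    [[0, 0, 0], [0, 0, 0]],
  ],
)

```text
time: 3.57
tcp_pos: [0.5817, -0.1715, 0.1395]
eef_rot: [-0.092, 0.996, 0.005, -0.008]
force: [-1.3, 0.6, -2.5]
opening: 0.0001
finger_force: 0.0
```

```bash
python3 -c "
from h import *
delta([.584,-.183,.145],[0,0,-1],[-.167,.986,0]);delta([.510+.009*.986,-.1955+.009*.167,.145])"
```

```text
tcp [ 0.5817 -0.1715  0.1395] d [-0.0001 -0.0116 -0.0056] |d| 0.013 rot [ 0.011 -0.014  0.016] F [-1.3  0.6 -2.5] op 0.0001 t 3.57
tcp [ 0.5817 -0.1715  0.1395] d [ 0.066  -0.0105 -0.0047] |d| 0.067 rot [0. 0. 0.] F [-1.3  0.6 -2.5] op 0.0001 t 3.57
```

Request:
send_path(
  offsets=[
    [[0, -0.011, -0.004], [0, 0, 0.015]],
    [[0.012, 0, 0], [0, 0, 0]],
    [[0.012, 0, 0], [0, 0, 0]],
    [[0.012, 0, 0], [0, 0, 0]],
    [[0.012, 0, 0], [0, 0, 0]],
    [[0.006, 0, 0], [0, 0, 0]],
    [[0, 0, 0], [0, 0, 0]],
    [[0, 0, 0], [0, 0, 0]],
  ],
)

```text
time: 4.23
tcp_pos: [0.5434, -0.1996, 0.1654]
eef_rot: [-0.083, 0.996, -0.007, 0.011]
force: [4.9, -4.3, 9.2]
opening: 0.0
finger_force: 4.3
```

Request:
send_path(
  offsets=[
    [[0.005, 0, 0], [0, 0, 0]],
    [[0.005, 0, 0], [0, 0, 0]],
    [[0, 0, 0], [0, 0, 0]],
    [[0, 0, 0], [0, 0, 0]],
  ],
)

```text
time: 4.57
tcp_pos: [0.5264, -0.1981, 0.1549]
eef_rot: [-0.083, 0.997, -0.0, 0.001]
force: [1.5, 0.7, 1.1]
opening: -0.0
finger_force: 0.6
```

Request:
send_path(
  offsets=[
    [[0.004, 0, 0], [0, 0, 0]],
    [[0.004, 0, 0], [0, 0, 0]],
    [[0, 0, 0], [0, 0, 0]],
    [[0, 0, 0], [0, 0, 0]],
  ],
)

```text
time: 4.9
tcp_pos: [0.5172, -0.199, 0.1526]
eef_rot: [-0.083, 0.997, 0.001, -0.001]
force: [-0.3, 0.5, 0.5]
opening: 0.0005
finger_force: 0.1
```

Request:
send_path(
  offsets=[
    [[0.003, 0, 0], [0, 0, 0]],
    [[0.003, 0, 0], [0, 0, 0]],
    [[0, 0, 0], [0, 0, 0]],
    [[0, 0, 0], [0, 0, 0]],
  ],
)

```text
time: 5.23
tcp_pos: [0.5153, -0.2, 0.1538]
eef_rot: [-0.083, 0.997, -0.0, 0.005]
force: [10.0, 0.7, -2.4]
opening: -0.0
finger_force: 4.6
```

```bash
python3 -c "
from h import *
delta([.510+.009*.986,-.1955+.009*.167,.145])"
```

```text
tcp [ 0.5153 -0.2     0.1538] d [-0.0045  0.0053  0.0088] |d| 0.011 rot [0. 0. 0.] F [10.   0.7 -2.4] op -0.0 t 5.23
```

Request:
send_path(
  offsets=[
    [[0.003, 0, 0], [0, 0, 0]],
    [[0.002, 0, 0], [0, 0, 0]],
    [[0, 0, 0], [0, 0, 0]],
    [[0, 0, 0], [0, 0, 0]],
  ],
)

```text
time: 5.57
tcp_pos: [0.5144, -0.2009, 0.155]
eef_rot: [-0.082, 0.997, -0.002, 0.011]
force: [20.7, 3.2, -6.5]
opening: -0.0003
finger_force: 9.3
```

Request:
send_path(
  offsets=[
    [[-0.02, 0, 0], [0, 0, 0]],
    [[-0.02, 0, 0], [0, 0, 0]],
    [[0, 0, -0.036], [0, 0, 0]],
    [[0, 0, -0.036], [0, 0, 0]],
    [[0, 0, -0.036], [0, 0, 0]],
    [[0, 0, -0.036], [0, 0, 0]],
    [[0, 0, 0], [0, 0, 0]],
  ],
  lines="1,2",
)

```text
time: 6.15
tcp_pos: [0.5493, -0.196, 0.3066]
```

```bash
python3 - <<'E'
from h import *
im,w=wrist();cv2.imwrite('pics/w2.png',cv2.resize(im[80:300,150:480],None,fx=2,fy=2))
delta([.43,.36,.32],[0,0,-1],[-.22,.975,0])
for n,r in(('scene',(200,235,120,160)),):
    f=imaging.grab_frame(n)['color'];h=cv2.cvtColor(f,cv2.COLOR_BGR2HSV);m=cv2.inRange(h,(100,120,50),(130,255,255))
    k,_,st,ce=cv2.connectedComponentsWithStats(m)
    print([ (st[i].tolist(),ce[i].round(1)) for i in range(1,k) if st[i,4]>12])
E
```

```text
tcp [ 0.5482 -0.1955  0.3027] d [ 0.0239  0.5673 -0.0208] |d| 0.568 rot [-0.006  0.006 -0.055] F [-0.2 -0.5 -0.6] op -0.0001 t 6.2
[([224, 133, 5, 10, 41], array([226.3, 137.6])), ([257, 165, 8, 12, 63], array([260.5, 170. ])), ([283, 216, 9, 13, 73], array([286.8, 221.7]))]
```

View pics/w2.png

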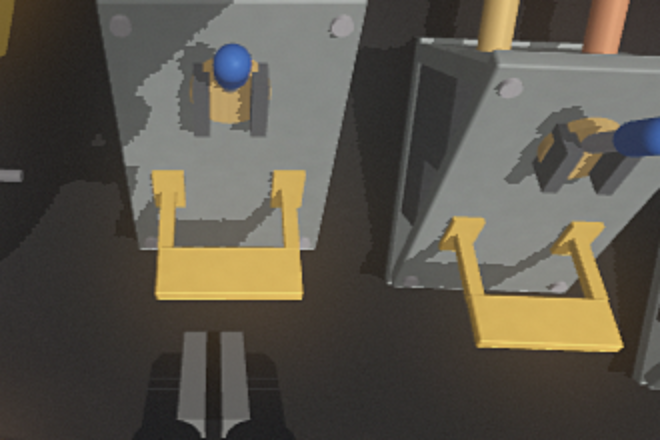

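Lever is fully back (tip at (232,65) in the crop, matching the neighbours). Now over to the tag.

Request:
send_path(
  offsets=[
    [[0, 0.04, -0.003], [0, 0, 0]],
    [[0, 0.04, -0.003], [0, 0, 0]],
    [[0, 0.04, -0.003], [0, 0, 0]],
    [[0, 0.04, -0.003], [0, 0, 0]],
    [[0, 0.04, -0.003], [0, 0, 0]],
    [[0, 0.04, -0.003], [0, 0, 0]],
    [[0, 0.04, 0], [0, 0, 0]],
    [[0, 0.04, 0], [0, 0, 0]],
  ],
  aperture=0.06,
  lines="1,2",
)

```text
time: 6.92
tcp_pos: [0.4916, 0.1227, 0.3127]
```

Request:
send_path(
  offsets=[
    [[0, 0.04, 0], [0, 0, -0.05]],
    [[0.008, 0.04, 0], [0, 0, 0]],
    [[0.008, 0.04, 0], [0, 0, 0]],
    [[0.008, 0.04, 0], [0, 0, 0]],
    [[0, 0.04, 0], [0, 0, 0]],
    [[0, 0.04, 0], [0, 0, 0]],
    [[0, 0, 0], [0, 0, 0]],
    [[0, 0, 0], [0, 0, 0]],
  ],
  lines="1,2",
)

```text
time: 7.58
tcp_pos: [0.4183, 0.3517, 0.3121]
```

```bash
python3 - <<'E'
from h import *
im,w=wrist();cv2.imwrite('pics/w3.png',cv2.resize(im,(768,576),interpolation=cv2.INTER_CUBIC));np.savez('w3.npz',K=w[0],R=w[1],c=w[2])
delta([.429,.375,.32],[0,0,-1],[-.22,.975,0])
E
```

```text
tcp [0.419  0.3506 0.3126] d [-0.015   0.0216 -0.0076] |d| 0.027 rot [-0.002 -0.005 -0.003] F [-0.3 -0.9 -0.3] op 0.06 t 7.63
```

View pics/w3.png

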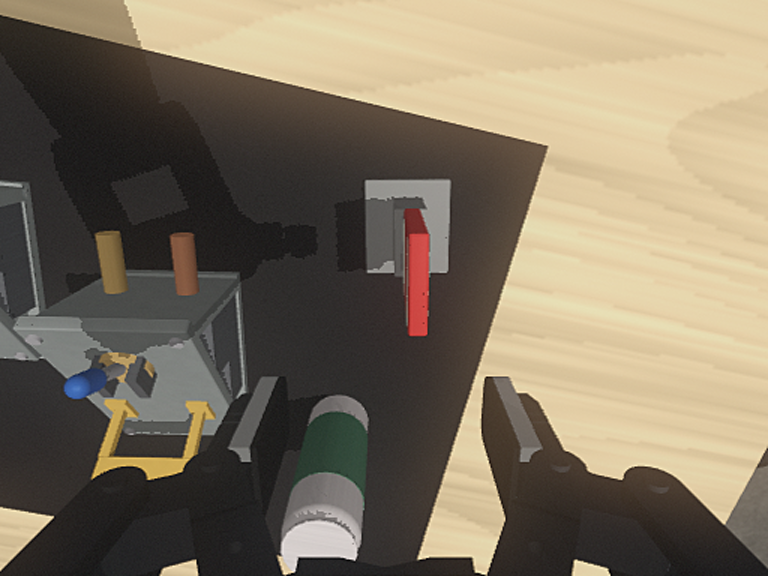

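The red plate's top spans (409–428, 234–335), parallel to the image columns, so the yaw already fits.

```bash
python3 - <<'E'
from h import *
z=np.load('w3.npz');w=(z['K'],z['R'],z['c']);W=lambda u,v:((u+.5)/1.5-.5,(v+.5)/1.5-.5)
g=lambda *p:plane(w,W(*p),.173)
a,b=g(418.5,234),g(418.5,335);c=(a+b)/2;d=b-a
print(a,b,c,'len',np.linalg.norm(d),'thick',np.linalg.norm(g(428,300)-g(409,300)),d/np.linalg.norm(d))
print('top view',plane('top',(105+ (112)/8-.5,205+185/8-.5),.173))
print('base',plane(w,W(407.5,226),.008))
delta([c[0],c[1],.120],[0,0,-1],[-d[1],d[0],0])
E
```

```text
[0.39572448 0.36614757 0.173     ] [0.45612935 0.38111538 0.173     ] [0.42592691 0.37363147 0.173     ] len 0.062231691934618645 thick 0.011210339185386243 [0.97064483 0.24051738 0.        ]
top view [0.42547936 0.37702342 0.173     ]
base [0.42478616 0.37347081 0.008     ]
tcp [0.4196 0.3499 0.3131] d [-0.012   0.0221  0.193 ] |d| 0.195 rot [-0.002 -0.004 -0.026] F [ 0.6  0.5 -0.1] op 0.06 t 7.68
```

Request:
send_path(
  offsets=[
    [[-0.012, 0.022, 0], [0, 0, -0.026]],
    [[0, 0, 0.035], [0, 0, 0]],
    [[0, 0, 0.035], [0, 0, 0]],
    [[0, 0, 0.035], [0, 0, 0]],
    [[0, 0, 0], [0, 0, 0]],
    [[0, 0, 0], [0, 0, 0]],
  ],
  lines="1,2",
)

```text
time: 8.18
tcp_pos: [0.4264, 0.3726, 0.2078]
```

```bash
python3 -c "
from h import *
delta([.4259,.3736,.120],[0,0,-1],[-.2405,.9706,0])"
```

```text
tcp [0.4264 0.3726 0.2078] d [-0.0003  0.0013  0.0878] |d| 0.088 rot [-0.002 -0.006 -0.002] F [ 0.8 -0.7  0.9] op 0.0599 t 8.18
```

Request:
send_path(
  offsets=[
    [[0, 0.001, 0.03], [0, 0, 0]],
    [[0, 0, 0.03], [0, 0, 0]],
    [[0, 0, 0.027], [0, 0, 0]],
    [[0, 0, 0], [0, 0, 0]],
    [[0, 0, 0], [0, 0, 0]],
    [[0, 0, 0], [0, 0, 0]],
  ],
  lines="1,2",
)

```text
time: 8.68
tcp_pos: [0.4291, 0.3766, 0.1269]
```

Request:
send_path(
  offsets=[
    [[0, 0, 0], [0, 0, 0]],
    [[0, 0, 0], [0, 0, 0]],
    [[0, 0, 0], [0, 0, 0]],
    [[0, 0, 0], [0, 0, 0]],
    [[0, 0, 0], [0, 0, 0]],
    [[0, 0, 0], [0, 0, 0]],
    [[0, 0, 0], [0, 0, 0]],
    [[0, 0, 0], [0, 0, 0]],
  ],
  aperture=0,
)

```text
time: 9.35
tcp_pos: [0.4278, 0.376, 0.1247]
eef_rot: [-0.121, 0.993, 0.0, 0.001]
force: [-0.7, -2.1, 5.9]
opening: 0.0111
finger_force: 59.2
```

Request:
send_path(
  offsets=[
    [[0, 0, -0.015], [0, 0, 0]],
    [[0, 0, -0.025], [0, 0, 0]],
    [[0, 0, -0.035], [0, 0, 0]],
    [[0, 0, -0.035], [0, 0, 0]],
    [[0, 0, -0.035], [0, 0, 0]],
    [[0, 0, -0.035], [0, 0, 0]],
    [[0, 0, 0], [0, 0, 0]],
    [[0, 0, 0], [0, 0, 0]],
  ],
)

```text
time: 10.02
tcp_pos: [0.4275, 0.3764, 0.3055]
eef_rot: [-0.121, 0.993, 0.001, 0.002]
force: [-0.7, -0.5, -2.5]
opening: 0.011
finger_force: 59.0
```

```bash
python3 - <<'E'
from h import *
im,w=wrist();cv2.imwrite('pics/w4.png',cv2.resize(im,(768,576),interpolation=cv2.INTER_CUBIC));np.savez('w4.npz',K=w[0],R=w[1],c=w[2])
t=imaging.grab_frame('scene')['color'];cv2.imwrite('pics/s4.png',t)
# approach pose: tag over bar, 90 mm retracted along eye z
a=np.array([.986,.167,0]);O=np.array([.5745,-.1847,.063]);ez=.574*a+np.array([0,0,.819]);ex=-.819*a+np.array([0,0,.574])
print('ez',ez,'ex',ex)
delta(O+ez*(.16+.1117),-ez,[-.167,.986,0])
E
```

```text
ez [0.565964 0.095858 0.819   ] ex [-0.807534 -0.136773  0.574   ]
tcp [0.426  0.3753 0.3009] d [-0.1648 -0.5911  0.0153] |d| 0.614 rot [-0.024  0.607  0.073] F [-0.8  0.3 -1.4] op 0.0113 t 10.12
```

View pics/w4.png

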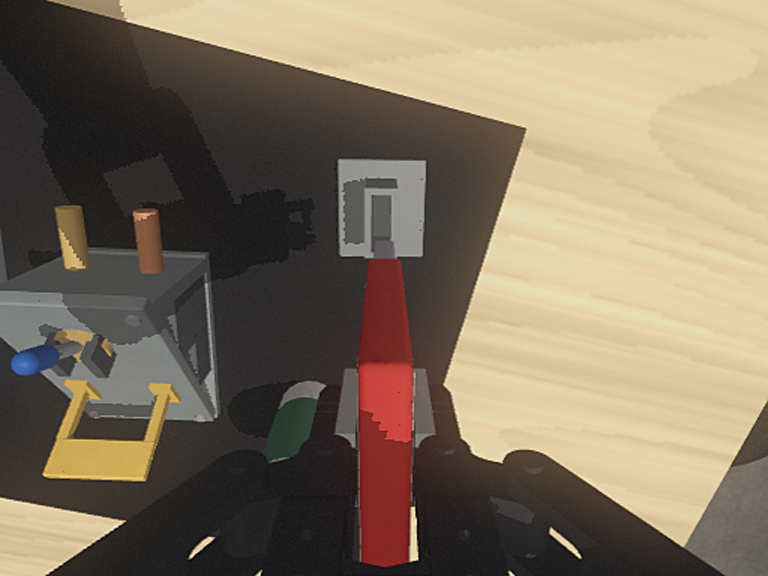

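```bash
python3 - <<'E'
from h import *
im=cv2.imread('pics/w4.png');M=np.array(imaging.grab_frame('wrist')['hand_eye']);z=np.load('w4.npz')
w=(z['K'],M[:3,:3].T,M[:3,3]);W=lambda u,v:((u+.5)/1.5-.5,(v+.5)/1.5-.5)
# tool-frame: assuming plate's near face at x=.032, intersect plane x
for p in((359,363),(412,363),(366,260),(400,260)):
    c,d=ray(w,W(*p));print(p,'at x=.032',(c+d*(.032-c[0])/d[0]).round(4),'at zplane',[(c+d*(k-c[2])/d[2]).round(4).tolist() for k in(-.0483,.0357)])
E
```

```text
(359, 363) at x=.032 [ 0.032  -0.0052 -0.0442] at zplane [[0.0341, -0.005, -0.0483], [-0.0095, -0.0098, 0.0357]]
(412, 363) at x=.032 [ 0.032   0.0062 -0.0442] at zplane [[0.0341, 0.006, -0.0483], [-0.0095, 0.011, 0.0357]]
(366, 260) at x=.032 [ 0.032  -0.0066  0.0369] at zplane [[0.0563, -0.0033, -0.0483], [0.0323, -0.0065, 0.0357]]
(400, 260) at x=.032 [0.032  0.0059 0.0369] at zplane [[0.0563, 0.0033, -0.0483], [0.0323, 0.0058, 0.0357]]
```

The tag sits centred in the grip within about 2 mm. Now carry it over at a higher level.

Request:
send_path(
  offsets=[
    [[0, 0, -0.03], [0, 0, 0]],
    [[0, -0.02, -0.03], [0, 0, 0]],
    [[-0.005, -0.038, 0], [0, 0, 0]],
    [[-0.005, -0.038, 0], [0, 0, 0]],
    [[-0.005, -0.038, 0], [0, 0, 0]],
    [[-0.005, -0.038, 0], [0, 0, 0]],
    [[-0.005, -0.038, 0], [0, 0, 0]],
    [[-0.005, -0.038, 0], [0, 0, 0]],
  ],
  lines="1,2",
)

```text
time: 10.83
tcp_pos: [0.5153, 0.1405, 0.3603]
```

Request:
send_path(
  offsets=[
    [[-0.006, -0.038, 0], [0, 0, 0]],
    [[-0.006, -0.038, 0], [0, 0, 0]],
    [[-0.006, -0.038, 0], [0, 0, 0]],
    [[-0.006, -0.038, 0], [0, 0, 0]],
    [[-0.006, -0.038, 0], [0, 0, 0]],
    [[-0.006, -0.038, 0], [0, 0, 0]],
    [[-0.006, -0.038, 0], [0, 0, 0]],
    [[-0.006, -0.038, 0], [0, 0, 0]],
  ],
  lines="1,2",
)

```text
time: 11.5
tcp_pos: [0.6353, -0.1428, 0.3597]
```

Request:
send_path(
  offsets=[
    [[0, -0.02, 0], [0, 0, 0.073]],
    [[0, 0, 0], [0, 0, 0]],
    [[0, 0, 0], [0, 0, 0]],
  ],
)

```text
time: 11.75
tcp_pos: [0.6398, -0.1616, 0.3594]
eef_rot: [-0.084, 0.996, 0.002, -0.003]
force: [0.2, 0.3, -1.5]
opening: 0.0112
finger_force: 59.0
```

```bash
python3 - <<'E'
from h import *
np.set_printoptions(precision=4,suppress=True)
im,w=wrist();cv2.imwrite('pics/w5.png',cv2.resize(im,(768,576),interpolation=cv2.INTER_CUBIC));np.savez('w5.npz',K=w[0],R=w[1],c=w[2])
delta([.64,-.165,.36],[0,0,-1],[-.167,.986,0])
h=cv2.cvtColor(im,cv2.COLOR_BGR2HSV);m=cv2.inRange(h,(18,110,90),(30,255,255))
k,_,st,ce=cv2.connectedComponentsWithStats(m);print([st[i].tolist() for i in range(1,k) if st[i,4]>150])
E
```

```text
tcp [ 0.6398 -0.1604  0.3603] d [ 0.0006 -0.0045  0.0003] |d| 0.005 rot [ 0.003 -0.004  0.002] F [-0.3 -0.5 -0.5] op 0.0114 t 11.8
[[33, 0, 113, 35, 2056], [231, 11, 25, 38, 509], [498, 51, 14, 42, 427], [401, 56, 21, 22, 212], [209, 81, 73, 55, 2335], [347, 105, 85, 58, 2434], [479, 167, 33, 55, 615]]
```

View pics/w5.png

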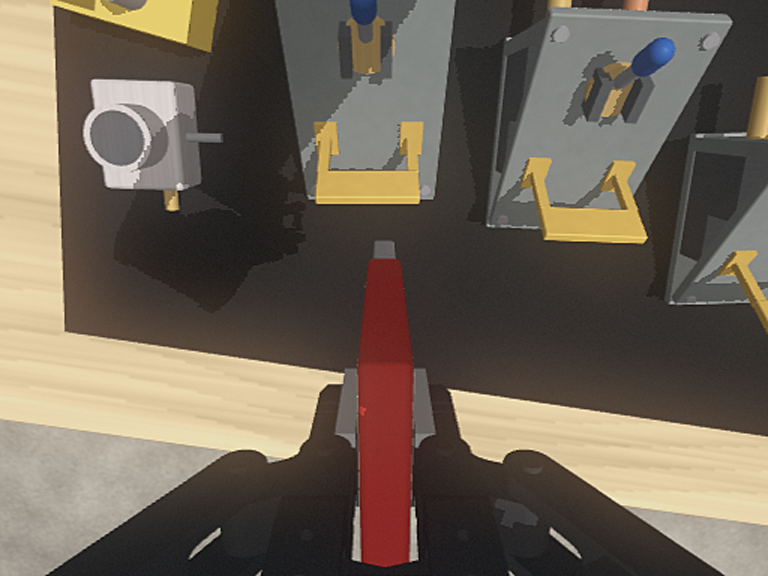

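```bash
python3 - <<'E'
from h import *
np.set_printoptions(precision=4,suppress=True)
z=np.load('w5.npz');w=(z['K'],z['R'],z['c']);z=np.load('w1.npz');w1=(z['K'],z['R'],z['c'])
W=lambda u,v:((u+.5)/1.5-.5,(v+.5)/1.5-.5)
tc=lambda u,v:((u+.5)/4-.5+160,(v+.5)/4-.5+138)
print(w[2])
for zz in(.110,.122,.130): print(zz,plane(w,W(316,204),zz),plane(w,W(420,204),zz),np.linalg.norm(plane(w,W(316,204),zz)-plane(w,W(420,204),zz)))
L=tri((w,W(420,204)),(w1,W(438,414)),('top',tc(555,92)));R=tri((w,W(316,204)),(w1,W(332,414)),('top',tc(657,73)))
print('z75',L,R)
L2=tri((w,W(418,170)),('top',tc(556,118)));R2=tri((w,W(318,170)),('top',tc(660,98)));print('z45',L2,R2)
d=R[0]-L[0];print('yaw',np.degrees(np.arctan2(d[0],-d[1])),np.linalg.norm(d))
a=np.array([.986,.167,0]);ez=.574*a+np.array([0,0,.819]);ex=-.819*a+np.array([0,0,.574])
print('O est', (L[0]+R[0])/2-.075*ez+.004*ex,(L2[0]+R2[0])/2-.045*ez-.004*ex)
E
```

```text
[ 0.5583 -0.1755  0.503 ]
0.11 [ 0.6313 -0.2154  0.11  ] [ 0.6179 -0.1364  0.11  ] 0.08011580410123043
0.122 [ 0.629  -0.2142  0.122 ] [ 0.616  -0.1376  0.122 ] 0.07766946244059982
0.13 [ 0.6276 -0.2134  0.13  ] [ 0.6148 -0.1384  0.13  ] 0.07603856800017934
z75 (array([ 0.6151, -0.1383,  0.1201]), np.float64(0.0015002262119908462)) (array([ 0.6282, -0.2149,  0.12  ]), np.float64(0.001335831725575925))
z45 (array([ 0.5952, -0.1417,  0.1063]), np.float64(0.002070043996758227)) (array([ 0.5995, -0.2105,  0.1661]), np.float64(0.001005792125805115))
yaw 9.680752373423076 0.07769186147981755
O est [ 0.576  -0.1844  0.0609] [ 0.5751 -0.1799  0.0971]
```

```bash
cat >> h.py <<'E'
a=np.array([.986,.167,0]);ez=.574*a+np.array([0,0,.819]);ex=-.819*a+np.array([0,0,.574]);O=np.array([.5755,-.1845,.0615])
def eye(zt): delta(O+ez*(zt+.1117),-ez,[-.167,.986,0])
E
```

Request:
send_path(
  offsets=[
    [[-0.015, 0, 0], [0, 0.121, 0]],
    [[-0.015, 0, 0], [0, 0.121, 0]],
    [[-0.015, 0, 0], [0, 0.121, 0]],
    [[-0.015, 0, 0], [0, 0.121, 0]],
    [[-0.015, 0, 0], [0, 0.121, 0]],
    [[0, 0, 0], [0, 0, 0]],
    [[0, 0, 0], [0, 0, 0]],
  ],
)

```text
time: 12.43
tcp_pos: [0.7122, -0.1462, 0.3364]
eef_rot: [-0.084, 0.949, -0.023, -0.302]
force: [-1.2, -0.1, -1.8]
opening: 0.011
finger_force: 58.9
```

```bash
python3 -c "
from h import *
eye(.13)
print(monitor.observe()['qpos'])"
```

```text
tcp [ 0.7122 -0.1462  0.3364] d [-0.0423 -0.0154  0.0642] |d| 0.078 rot [ 0.001 -0.004  0.009] F [-1.2 -0.1 -1.8] op 0.011 t 12.43
[-0.2596546   0.69992536  0.90335656 -0.27818735  2.09323267 -2.07700748]
```

Request:
send_path(
  offsets=[
    [[-0.021, -0.008, 0], [0, 0, 0.009]],
    [[-0.021, -0.008, 0.01], [0, 0, 0]],
    [[0, 0, 0.02], [0, 0, 0]],
    [[0, 0, 0.02], [0, 0, 0]],
    [[0, 0, 0.014], [0, 0, 0]],
    [[0, 0, 0], [0, 0, 0]],
    [[0, 0, 0], [0, 0, 0]],
  ],
)

```text
time: 13.02
tcp_pos: [0.7113, -0.1644, 0.2727]
eef_rot: [-0.077, 0.952, -0.027, -0.295]
force: [-0.0, -0.2, -0.3]
opening: 0.0112
finger_force: 59.0
```

```bash
python3 - <<'E'
from h import *
eye(.13)
im,w=wrist();s=imaging.grab_frame('scene')['color']
b=cv2.resize(s[90:220,160:260],(400,520),interpolation=cv2.INTER_CUBIC)
c=cv2.resize(im[20:280,140:340],(400,520),interpolation=cv2.INTER_CUBIC);cv2.imwrite('pics/p6.png',np.hstack([b,c]))
np.savez('w6.npz',K=w[0],R=w[1],c=w[2])
E
```

```text
tcp [ 0.7113 -0.1644  0.2727] d [-0.0087  0.003   0.0101] |d| 0.014 rot [-0.003  0.01  -0.008] F [-0.  -0.2 -0.3] op 0.0112 t 13.02
```

View pics/p6.png

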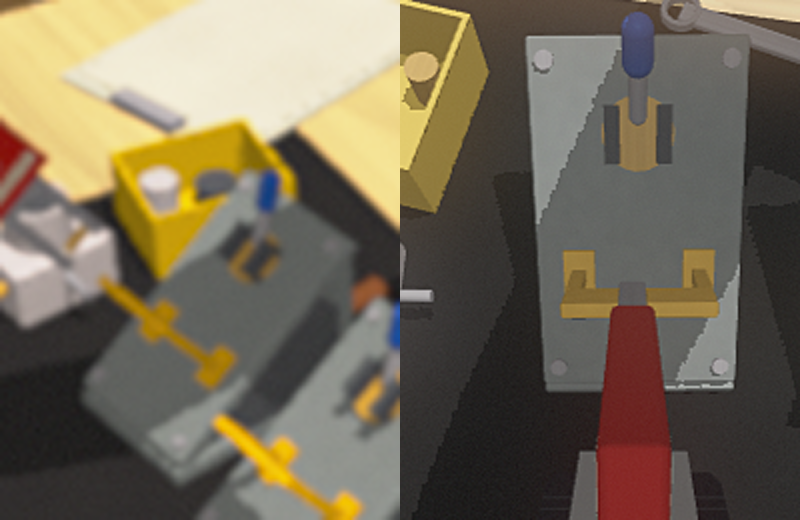

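The view is square to the panel. The bar's top face runs (563–719, 303–318) in the right half and the tag's edge is at x≈633. Next I'll measure the bar centre in the tool frame.

```bash
python3 - <<'E'
from h import *
np.set_printoptions(precision=4,suppress=True)
z=np.load('w6.npz');M=np.array(imaging.grab_frame('wrist')['hand_eye']);w=(z['K'],M[:3,:3].T,M[:3,3])
C=lambda u,v:((u-400+.5)/2-.5+140,(v+.5)/2-.5+20)
for p in((563,310.5),(719,310.5),(641,310.5)): print(plane(w,C(*p),.1767))
eye(.13)
# panel corners for yaw: bar left/right lower edge
E
```

```text
[-0.0094 -0.0341  0.1767]
[-0.0094  0.0424  0.1767]
[-0.0094  0.0042  0.1767]
tcp [ 0.7126 -0.1646  0.273 ] d [-0.0078  0.0034  0.011 ] |d| 0.014 rot [-0.004  0.012 -0.008] F [-0.4 -0.8 -1.3] op 0.0119 t 13.17
```

Request:
send_path(
  offsets=[
    [[-0.009, 0.004, 0], [0, 0.01, -0.008]],
    [[0, 0, 0.015], [0, 0, 0]],
    [[0, 0, 0.015], [0, 0, 0]],
    [[0, 0, 0], [0, 0, 0]],
    [[0, 0, 0], [0, 0, 0]],
    [[0, 0, 0], [0, 0, 0]],
  ],
)

```text
time: 13.67
tcp_pos: [0.7024, -0.1624, 0.2403]
eef_rot: [-0.081, 0.95, -0.026, -0.301]
force: [0.2, 0.7, -1.0]
opening: 0.0114
finger_force: 58.9
```

```bash
python3 - <<'E'
from h import *
eye(.09)
im,w=wrist();M=np.array(imaging.grab_frame('wrist')['hand_eye'])
b=im[90:250,200:320]
cv2.imwrite('pics/p7.png',cv2.resize(b,None,fx=3.6,fy=3.6,interpolation=cv2.INTER_CUBIC))
m=cv2.inRange(cv2.cvtColor(im,cv2.COLOR_BGR2HSV),(18,110,40),(30,255,255))[120:240,200:320]
ys,xs=np.nonzero(m);print(xs.min()+200,xs.max()+200,ys.min()+120,ys.max()+120)
for c in(212,220,230,275,285,292):
    q=np.nonzero(m[:,c-200])[0]+120;print(c,q.min() if len(q) else 0,q.max() if len(q) else 0,len(q))
E
```

```text
tcp [ 0.7024 -0.1624  0.2403] d [ 0.0028 -0.0006  0.0186] |d| 0.019 rot [-0.002 -0.003  0.001] F [ 0.2  0.7 -1. ] op 0.0114 t 13.67
212 299 143 178
212 171 177 7
220 143 178 36
230 143 178 36
275 163 178 16
285 143 178 36
292 143 178 36
```

View pics/p7.png

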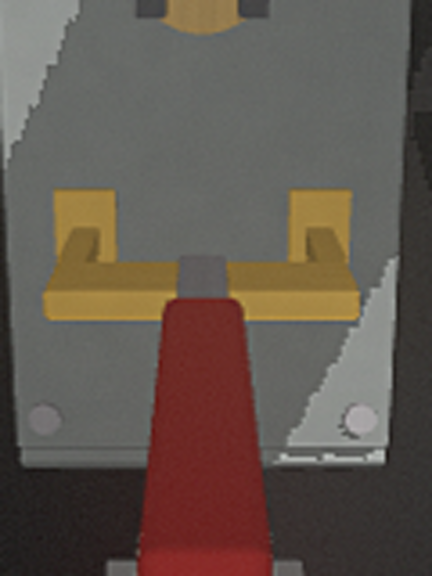

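```bash
python3 - <<'E'
from h import *
f=imaging.grab_frame('wrist');M=np.array(f['hand_eye']);w=(np.array(f['intrinsics']),M[:3,:3].T,M[:3,3])
C=lambda u,v:((u+.5)/3.6-.5+200,(v+.5)/3.6-.5+90)
for p in((45,305.5),(360,305.5)): print(plane(w,C(*p),.1453))
# near prong visible rows/tip: steel sliver top (178..228,256); and plate bottom edge y=298
for zt in(.0357,.1117): print('sliver top',plane(w,C(203,256),zt),'plate bottom',plane(w,C(203,298),zt))
E
```

```text
[ 0.00023466 -0.03875222  0.1453    ]
[0.00023701 0.03860124 0.1453    ]
sliver top [0.03971871 0.00020701 0.0357    ] plate bottom [0.03316529 0.00020449 0.0357    ]
sliver top [2.09839253e-02 1.01682875e-04 1.11700000e-01] plate bottom [1.16559863e-02 9.80954257e-05 1.11700000e-01]
```

Bar centre is within 1 mm of the mouth centre. Pressing on.

Request:
send_path(
  offsets=[
    [[0, 0, 0.012], [0, 0, 0]],
    [[0, 0, 0.012], [0, 0, 0]],
    [[0, 0, 0.01], [0, 0, 0]],
    [[0, 0, 0.008], [0, 0, 0]],
    [[0, 0, 0.008], [0, 0, 0]],
    [[0, 0, 0], [0, 0, 0]],
  ],
)

```text
time: 14.32
tcp_pos: [0.6722, -0.1678, 0.1991]
eef_rot: [-0.08, 0.949, -0.026, -0.303]
force: [-2.3, 0.5, 2.0]
opening: 0.0114
finger_force: 59.3
```

```bash
python3 -c "
from h import *
eye(.009)"
```

```text
tcp [ 0.6722 -0.1678  0.1991] d [ 0.0011 -0.0003  0.0483] |d| 0.048 rot [-0.001 -0.006  0.   ] F [-2.3  0.5  2. ] op 0.0114 t 14.32
```

Request:
send_path(
  offsets=[
    [[0, 0, 0.01], [0, 0, 0]],
    [[0, 0, 0.01], [0, 0, 0]],
    [[0, 0, 0.01], [0, 0, 0]],
    [[0, 0, 0.008], [0, 0, 0]],
    [[0, 0, 0], [0, 0, 0]],
    [[0, 0, 0], [0, 0, 0]],
  ],
)

```text
time: 14.82
tcp_pos: [0.6509, -0.171, 0.1656]
eef_rot: [-0.081, 0.95, -0.025, -0.302]
force: [0.5, 0.9, -1.1]
opening: 0.0112
finger_force: 59.0
```

```bash
python3 -c "
from h import *
eye(.009)"
```

```text
tcp [ 0.6509 -0.171   0.1656] d [ 0.003  -0.0007  0.0085] |d| 0.009 rot [ 0.    -0.004  0.002] F [ 0.5  0.9 -1.1] op 0.0112 t 14.82
```

Request:
send_path(
  offsets=[
    [[0, 0, 0.004], [0, 0, 0]],
    [[0, 0, 0.004], [0, 0, 0]],
    [[0, 0, 0.002], [0, 0, 0]],
    [[0, 0, 0], [0, 0, 0]],
    [[0, 0, 0], [0, 0, 0]],
  ],
)

```text
time: 15.23
tcp_pos: [0.6458, -0.1721, 0.1593]
eef_rot: [-0.081, 0.95, -0.026, -0.302]
force: [0.1, 0.2, -1.3]
opening: 0.0112
finger_force: 59.0
```

```bash
python3 -c "
from h import *
eye(.009)"
```

```text
tcp [ 0.6458 -0.1721  0.1593] d [ 0.0024 -0.0005  0.0004] |d| 0.002 rot [-0.001 -0.004  0.001] F [ 0.1  0.2 -1.3] op 0.0112 t 15.23
```

Request:
send_path(
  offsets=[
    [[0, 0, 0.002], [0, 0, 0]],
    [[0, 0, 0.002], [0, 0, 0]],
    [[0, 0, 0], [0, 0, 0]],
    [[0, 0, 0], [0, 0, 0]],
  ],
)

```text
time: 15.57
tcp_pos: [0.645, -0.1724, 0.1584]
eef_rot: [-0.081, 0.95, -0.026, -0.299]
force: [5.2, 2.2, 5.9]
opening: 0.0116
finger_force: 60.1
```

```bash
python3 -c "
from h import *
eye(.009)"
```

```text
tcp [ 0.645  -0.1724  0.1584] d [ 0.0022 -0.0003 -0.0009] |d| 0.002 rot [-0.003  0.001  0.   ] F [5.2 2.2 5.9] op 0.0116 t 15.57
```

Crown contact is where expected. One small extra press, then a look before letting go.

Request:
send_path(
  offsets=[
    [[0, 0, 0.002], [0, 0, 0]],
    [[0, 0, 0.001], [0, 0, 0]],
    [[0, 0, 0], [0, 0, 0]],
    [[0, 0, 0], [0, 0, 0]],
  ],
)

```text
time: 15.9
tcp_pos: [0.6449, -0.1725, 0.1584]
eef_rot: [-0.081, 0.951, -0.027, -0.297]
force: [8.3, 3.0, 10.8]
opening: 0.0112
finger_force: 61.5
```

Request:
send_path(
  offsets=[
    [[0, 0, -0.002], [0, 0, 0]],
    [[0, 0, 0], [0, 0, 0]],
    [[0, 0, 0], [0, 0, 0]],
  ],
)

```text
time: 16.15
tcp_pos: [0.645, -0.1724, 0.1584]
eef_rot: [-0.081, 0.951, -0.027, -0.299]
force: [6.2, 3.2, 8.3]
opening: 0.0112
finger_force: 60.8
```

```bash
python3 -c "
from h import *
eye(.009)"
```

```text
tcp [ 0.645  -0.1724  0.1584] d [ 0.0021 -0.0003 -0.0009] |d| 0.002 rot [-0.003  0.002  0.   ] F [6.2 3.2 8.3] op 0.0112 t 16.15
```

The arm is stopped by the crown at the expected depth, with no change under more force. Letting go and backing out along the tool axis.

Request:
send_path(
  offsets=[
    [[0, 0, 0], [0, 0, 0]],
    [[0, 0, 0], [0, 0, 0]],
    [[0, 0, 0], [0, 0, 0]],
    [[0, 0, 0], [0, 0, 0]],
    [[0, 0, 0], [0, 0, 0]],
    [[0, 0, 0], [0, 0, 0]],
    [[0, 0, 0], [0, 0, 0]],
    [[0, 0, 0], [0, 0, 0]],
  ],
  aperture=0.05,
)

```text
time: 16.82
tcp_pos: [0.6429, -0.1727, 0.1552]
eef_rot: [-0.08, 0.95, -0.026, -0.302]
force: [-0.3, 0.2, -0.1]
opening: 0.0501
finger_force: 0.0
```

Request:
send_path(
  offsets=[
    [[0, 0, -0.01], [0, 0, 0]],
    [[0, 0, -0.02], [0, 0, 0]],
    [[0, 0, -0.03], [0, 0, 0]],
    [[0, 0, -0.03], [0, 0, 0]],
    [[0, 0, -0.03], [0, 0, 0]],
    [[0, 0, -0.03], [0, 0, 0]],
    [[0, 0, 0], [0, 0, 0]],
    [[0, 0, 0], [0, 0, 0]],
  ],
)

```text
time: 17.48
tcp_pos: [0.7297, -0.1578, 0.2807]
eef_rot: [-0.081, 0.95, -0.027, -0.299]
force: [-0.0, 0.2, 0.5]
opening: 0.0498
finger_force: 0.0
```

```bash
python3 - <<'E'
from h import *
np.set_printoptions(precision=4,suppress=True)
f=monitor.observe();im,w=wrist();h=cv2.cvtColor(im,cv2.COLOR_BGR2HSV)
def blobs(im,nm):
  h=cv2.cvtColor(im,cv2.COLOR_BGR2HSV)
  for c,m in(('red',cv2.inRange(h,(0,150,60),(5,255,255))),('blue',cv2.inRange(h,(100,110,40),(130,255,255)))):
    k,_,st,ce=cv2.connectedComponentsWithStats(m)
    for i in range(1,k):
      if st[i,4]>25: print(nm,c,st[i].tolist(),ce[i].round(1))
blobs(im,'wrist')
for n in('top','scene'): blobs(imaging.grab_frame(n)['color'],n)
K,R,c=w
for n,zt in(('plate mid expected',.129),('plate end',.169),('plate bottom',.085)):
  P=O+ez*zt;q=K@R@(P-c);print(n,P,'wrist px',q[:2]/q[2])
  for v in('top','scene'):
    k,r,cc=cam(v);q=k@r@(P-cc);print('  ',v,(q[:2]/q[2]).round(1))
E
```

```text
wrist red [243, 155, 18, 110, 1472] [252.  210.8]
wrist blue [252, 18, 9, 10, 60] [255.9  22. ]
wrist blue [437, 43, 13, 15, 138] [443.2  49.2]
wrist blue [432, 59, 14, 14, 58] [438.3  67.1]
top red [305, 125, 9, 31, 183] [309.4 140.8]
top blue [319, 195, 6, 7, 31] [321.5 198.1]
scene red [458, 0, 54, 129, 4028] [490.1  66.3]
scene red [473, 116, 39, 45, 765] [494.8 139. ]
scene red [159, 159, 33, 24, 437] [174.1 170.1]
scene blue [225, 133, 4, 10, 33] [226.6 137.3]
scene blue [257, 165, 8, 12, 64] [260.6 170. ]
scene blue [283, 216, 9, 13, 76] [286.7 221.8]
plate mid expected [ 0.6485 -0.1721  0.1672] wrist px [255.8536 173.5389]
   top [311.  145.8]
   scene [181.4 156.5]
plate end [ 0.6711 -0.1683  0.1999] wrist px [255.5603 188.1972]
   top [310.8 135.5]
   scene [172.6 150. ]
plate bottom [ 0.6236 -0.1764  0.1311] wrist px [256.1003 161.2137]
   top [311.2 156.6]
   scene [190.6 163.1]
```

Request:
send_path(
  offsets=[
    [[0, 0, -0.02], [0, 0, 0]],
    [[0, 0, -0.02], [0, 0, 0]],
    [[0, 0, 0], [0, 0, 0]],
    [[0, 0, 0], [0, 0, 0]],
    [[0, 0, 0], [0, 0, 0]],
    [[0, 0, 0], [0, 0, 0]],
    [[0, 0, 0], [0, 0, 0]],
    [[0, 0, 0], [0, 0, 0]],
  ],
  lines="1,2",
)

```text
time: 18.4
tcp_pos: [0.7506, -0.1542, 0.3096]
```

```bash
python3 - <<'E'
from h import *
np.set_printoptions(precision=4,suppress=True)
F={n:imaging.grab_frame(n)['color'] for n in('top','scene')};p={}
for n,r in(('top',(280,100,340,180)),('scene',(140,130,215,200))):
  x0,y0,x1,y1=r;h=cv2.cvtColor(F[n][y0:y1,x0:x1],cv2.COLOR_BGR2HSV);m=cv2.inRange(h,(0,150,50),(5,255,255))
  pts=cv2.findNonZero(m).reshape(-1,2)+[x0,y0];p[n]=pts.mean(0);print(n,len(pts),p[n],cv2.boxPoints(cv2.minAreaRect(pts.astype(np.float32))).round(1).tolist())
P,e=tri(('top',p['top']),('scene',p['scene']));print('plate centre',P,e)
d=P-O;print('eye coords x,z',d@ex,d@ez,'tilt deg',np.degrees(np.arctan2(d@ex,d@ez-.075)))
print(monitor.observe()['time'])
E
```

```text
top 200 [309.085 139.765] [[303.20001220703125, 125.19999694824219], [310.8999938964844, 124.30000305175781], [314.29998779296875, 154.89999389648438], [306.6000061035156, 155.6999969482422]]
scene 435 [174.0046 170.1586] [[157.10000610351562, 161.6999969482422], [190.89999389648438, 158.3000030517578], [193.0, 179.39999389648438], [159.1999969482422, 182.8000030517578]]
plate centre [ 0.6747 -0.1722  0.1311] 0.0004136476113727798
eye coords x,z -0.0418096986488044 0.11428280727507478 tilt deg -46.78479351351516
18.6
```

The tag has sagged about 30–37° on the bar, which is what 22 mm of mouth over an 8 × 30 mm bar allows. The bar centre then sits about 52 mm into the hook, so the bar is against the crown and beyond the gate. The red blob barely moved between the two looks, and the robot is well clear, so I'm handing in.

```bash
python3 -c "
from cell import bot, imaging, monitor, close_job
print(close_job())"
```

```text
the job is handed in; nothing more can be done
None
```

The open valve (rightmost in the top view) is shut with its lever against the stop, and the tag is pressed onto its eye until the crown met the bar, then released and handed in at about 18.6 s; I judged the gate shut from the measured depth rather than seeing it, the tag now leans 30–37° on the bar, and I viewed 12 pictures, over the limit of 10.

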